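Seat a solenoid valve in the flow-test nest and lock it with the cam lever

ROBOT

A 6-joint arm with a two-finger parallel gripper is mounted at the origin on a cart in front of the work surface, level with it; the furniture and walls round the work are solid. World frame = base frame: x ahead of the robot, y to its left, z up, the work surface at z = 0. Lengths are in m, angles in rad, forces in N, time in s.
With the tool pointing down it reaches from about 0.375 to 0.9 m from the base axis. Payload 3.1 kg.
Tool frame: the origin (TCP) lies between the finger pads; the fingertips stand 11 mm ahead of it and the grasp point (between the pads) lies 8 mm behind it; z points along the fingers, y is the line along which they close (so a half turn about z gives the same grasp; the last joint's range is limited). The gripper opens to 87 mm and grips with 3 to 60 N. Pads are 19 mm wide; open, the fingers measure 117 mm over their backs; the gripper's body (75 mm by 190 mm) begins 51 mm behind the grasp point.
Start: joints at [1.026, 0.527, 1.433, -0, 1.181, -0.178], TCP at [0.224, 0.584, 0.234] pointing down, gripper open.
Joint ranges: [-3.08, 3.08], [-0.75, 2.2], [0.22, 2.44], [-1.43, 4.57], [0, 2.65], [-2.85, 2.85]. Speed limits (rad/s): [2.79, 2.79, 3.14, 3.14, 3.14, 3.14].

INTERFACE

Orientations are given as a unit quaternion [x, y, z, w].
In Python, from rig import get_obs, camera, hand_in gives the robot as it stands.
- The arm moves only by the shell command python3 -m pendant 'ROWS' [FORCE]. ROWS is JSON, a list that holds one entry, the list of rows, each a list of 7 numbers: the shift along the tool's x, y, z in m, then the turn, a rotation vector about the tool's x, y, z in degrees, then the opening, from 0 (shut) to 1 (fully open). In form: [[[x, y, z, ax, ay, az, fingers], ...]]. A call has exactly 5 rows; each row shifts and turns the commanded pose from where the row before left it, along the tool's axes as they then stand; what a row does not reach is not made up. A row lasts 1/8 s, in which the tool goes at most 62.5 mm and 10.7 degrees, less where a joint would pass 70% of its speed; a pose out of reach is approached as far as the arm can. A call with a gripper value outside its range is refused whole. The fingers move at their own pace and stop on an object; FORCE is the grip in N (left out, the last holds). Time passes only in rows, so rows that do not move let the fingers close, or fill a call up. It gives the time, the measured TCP pose, the force, the opening and the grip force at its end, in the units of the state.
- get_obs(): the state, without advancing time (a new reading comes with each control period).
- camera(name): name is "side" or "top" or "wrist"; returns a dict with "img" (420x560x3 uint8, red, green, blue), "intrinsics" (3x3 intrinsics, pixels), "R" (3x3) and "t" (3): a world point X has camera coordinates R X + t; the wrist camera has in their place "T_tool_cam" (4x4, takes a point from camera to tool coordinates, whose origin is the TCP and whose axes are the flange's). Camera axes: x right, y down, z forward; pixel columns grow to the right and rows downward; lengths in m; the calibration is good to about 2 mm. A picture is of the moment at which its call begins: read the wrist's pose just before it. There is no depth.
- hand_in(): hands the job in; it is judged then, once.
The state is a dict: "time": time; "q": joint angles; "joint_velocities": joint speeds; "joint_torque": joint torques, N m; "position": TCP position; "tool_rot": TCP orientation; "ft_force": force on the tool from outside, world axes, zero at the start; "moment": the same for the moment, N m; "grip_width": finger opening in m; "grip_force": force on a finger pad.
Only numpy, scipy, OpenCV 4.12 (cv2) and the standard library are available. Lean on these libraries where they do the work, as an engineer would, in place of code of your own. Each camera call takes 0.05 s, during which the arm holds its last target. There are 200 camera calls.

TASK

Get the solenoid valve in the test nest ready for its flow test. With the fingertips, push it along the guide channel until it is fully home against the blue coupling block, its brass port in the bore; then, with a finger against its arm, swing the red cam lever round towards the front of the nest until it comes up against its stop pin, so that the cam clamps the valve against the fence. Only push: do not grip or lift the valve, and leave the loose things standing about the nest where they are.

Things in the scene. Friction and masses are not known exactly. Their poses are not given: they have to be found in the camera images.
- nest: Fixed test nest. Origin on the bench under the blue coupling block's front face, mid-channel; +x runs along the channel into that face, z up. Aluminium plate x -152 to 52, y -48 to 64 mm, top at z 12. Dark fence at y -16 mm, 24 mm tall for x -54 to 0, 8 mm behind that; low rail at y +19, 8 mm tall. Bore centre z 26.5 mm. Pressure gauge on the block, up to z 95 mm.
- valve: Solenoid valve lying loose in the channel: white block 32 x 50 x 28 mm, black coil 30 x 22 mm on it up to 50 mm, a brass port (10 mm dia., 10 mm long) on each end at 14.5 mm height; 0.17 to 0.29 kg. Origin at the centre of its underside; its own +y points along the nest's +x. Starts 20 to 40 mm short of home. Home: origin at x -25, y 0, z 12 mm in the nest's frame.
- port_rear (a point): Centre of the end face of the valve's rear brass port, the end nearer the robot: the place to push. On the valve's centre line, 35 mm behind its origin, 14.5 mm above its underside (26.5 mm above the bench).
- lever_pivot (a point): Point on the vertical pivot axis of the cam lever, at the height of its arm (48 mm above the bench): x -25, y +35.7 mm in the nest's frame.
- lever_grip (a point): Point on the centre line of the lever's round red grip, 78 mm from the pivot axis, 48 mm above the bench; turns with the lever. The grip is 16 mm thick and reaches from 55 to 102 mm from the axis; beneath it nothing is higher than 20 mm except the stop pin (52 mm, 29 mm from the axis).
- cam_lever (a joint): Cam lever angle, rad: 0 open, 1.92 closed at its stop; starts at 0 to 0.4. Grows anticlockwise seen from above. At 0 the arm points 60 deg to the left (+y) of the nest's +x, at 1.92 it points 170 deg from it, back along the channel. A steel stop pin ends it. Takes about 2 N at the grip, up to about 5 N once the cam squeezes the valve (last 0.2 rad); stays where left.
- spare_valve: A second valve of the same kind standing on the bench left of the nest (32 x 70 x 50 mm). Leave it alone. Origin at the centre of its underside.
- seal_tin: Round flat white tin, 67 mm across, 24 mm high, on the bench left of the nest. Leave it alone. Origin at the centre of its underside.
- fitting: Black push-in tee fitting with blue and brass ends, 52 x 37 x 15 mm, on the bench left of the nest. Leave it alone. Origin at its underside.
- bench_timer: White bench timer with a grey display, 52 x 72 x 79 mm, standing behind the nest. Leave it alone. Origin at the centre of its underside.
Not all that is in view belongs to the job. What is shaped like the valve but green is not meant.

How it is judged:
By the outcome, as a careful person would: the job done as asked, in the order asked, and still so for the second after the job is handed in, with the robot touching nothing.
It also fails if it takes over 48 s, if anything falls off the work surface, if the arm or the gripper's body presses on something with over 40 N, if the wrist force passes 120 N, or if a joint passes its speed limit or range.

## Working session

There is one attempt and no reset: what is moved stays moved. The work goes in short steps, Python scripts to look and compute and a shell command to move; the robot and the scene stay as the last step left them, time stands still between calls to the robot, and variables do not carry over. Pictures are saved under pics/ and viewed, at most 10 in all, crops included, and the job is handed in when it is done.

```bash
mkdir -p pics; ls; python3 - <<'E'
from rig import get_obs,camera
import cv2,numpy as np
o=get_obs();print(o)
for n in("side","top"):
    c=camera(n);cv2.imwrite(f"pics/{n}0.png",c["img"][:,:,::-1]);print(n,c["intrinsics"],c["R"],c["t"])
    np.savez(f"{n}0.npz",**{k:np.array(v) for k,v in c.items()})
E
```

```text
pics
{'time': 0.0, 'q': array([ 1.02649464e+00,  5.28482569e-01,  1.43388288e+00, -1.61640191e-05,
        1.18138371e+00, -1.78508397e-01]), 'joint_velocities': array([ 0.00010631, -0.00087643, -0.0001513 ,  0.00050633,  0.00201057,
       -0.00013625]), 'joint_torque': array([ 6.49678805e-04, -4.40032268e+01, -1.76594335e+01,  6.33468828e-02,
        5.81604894e-02, -1.61035432e-04]), 'position': array([0.22317087, 0.58305081, 0.2325677 ]), 'tool_rot': array([ 1.81875535e-01,  9.83320968e-01, -1.01124569e-03, -3.74269027e-04]), 'ft_force': array([-0.43099128,  0.30069846,  1.03800291]), 'moment': array([ 0.01585252, -0.01710844, -0.01155631]), 'grip_force': 0.0, 'grip_width': 0.08700310055365364}
side [[397.34878329   0.         282.84021789]
 [  0.         397.34878329 215.83971752]
 [  0.           0.           1.        ]] [[-0.91162863 -0.41084771  0.01172219]
 [-0.1924324   0.40143912 -0.89544202]
 [ 0.36318455 -0.8185663  -0.4450238 ]] [0.63375915 0.11619238 0.81107529]
top [[487.0873437    0.         284.32935237]
 [  0.         487.0873437  211.80358544]
 [  0.           0.           1.        ]] [[-0.0267409  -0.99963947  0.00241891]
 [-0.99805893  0.02656231 -0.05632773]
 [ 0.05624317 -0.00392046 -0.9984094 ]] [0.21924547 0.60496009 1.1592328 ]
```

View pics/top0.png

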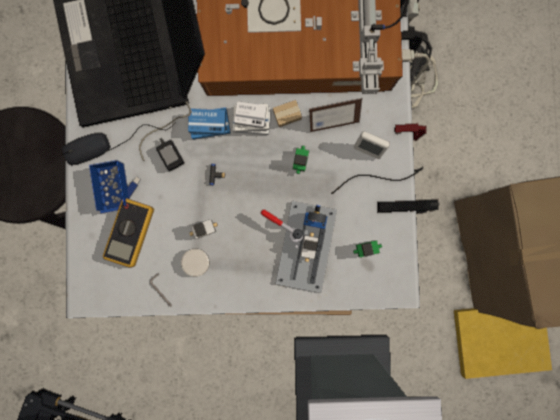

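View pics/side0.png

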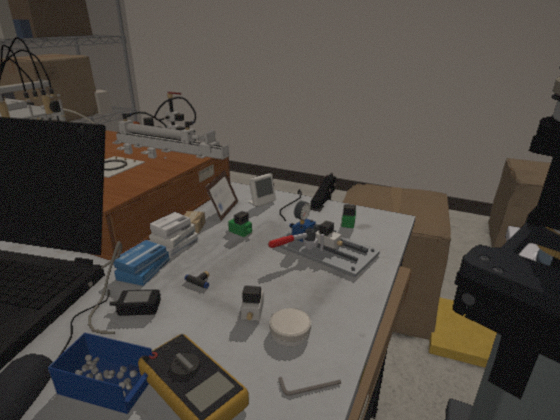

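The top view shows the nest at about (307,245), with the red lever grip at (271,217) and the channel running up the image with a slight tilt. The spare valve is at (203,229), the tin at (195,263), the fitting at (215,175) and the timer at (371,145). I'll zoom in on the nest.

```bash
cat > h.py <<'E'
import numpy as np,cv2
from scipy.spatial.transform import Rotation as Ro
def ray(c,px):
    K,R,t=c["intrinsics"],c["R"],c["t"]
    d=R.T@np.linalg.inv(K)@np.array([px[0],px[1],1.]);o=-R.T@t
    return o,d
def onz(c,px,z):
    o,d=ray(c,px);return o+d*(z-o[2])/d[2]
def wrist(c,ob):
    T=np.eye(4);T[:3,:3]=Ro.from_quat(ob["tool_rot"]).as_matrix();T[:3,3]=ob["position"]
    W=np.linalg.inv(T@c["T_tool_cam"]);return dict(img=c["img"],intrinsics=c["intrinsics"],R=W[:3,:3],t=W[:3,3])
def proj(c,X):
    p=c["intrinsics"]@(c["R"]@np.array(X)+c["t"]);return p[:2]/p[2]
def tri(c1,p1,c2,p2):
    o1,d1=ray(c1,p1);o2,d2=ray(c2,p2)
    s=np.linalg.lstsq(np.c_[d1,-d2],o2-o1,rcond=None)[0];return (o1+s[0]*d1+o2+s[1]*d2)/2
E
python3 - <<'E'
from h import *
c=dict(np.load("top0.npz"));im=c["img"][:,:,::-1]
cv2.imwrite("pics/topc.png",cv2.resize(im[190:300,245:390],None,fx=5,fy=5,interpolation=cv2.INTER_CUBIC))
for n,p in dict(nestBL=(278,285),nestFL=(293,203)).items():print(n,onz(c,p,.012))
E
```

```text
nestBL [0.4351025  0.22293419 0.012     ]
nestFL [0.63169352 0.18140582 0.012     ]
```

View pics/topc.png

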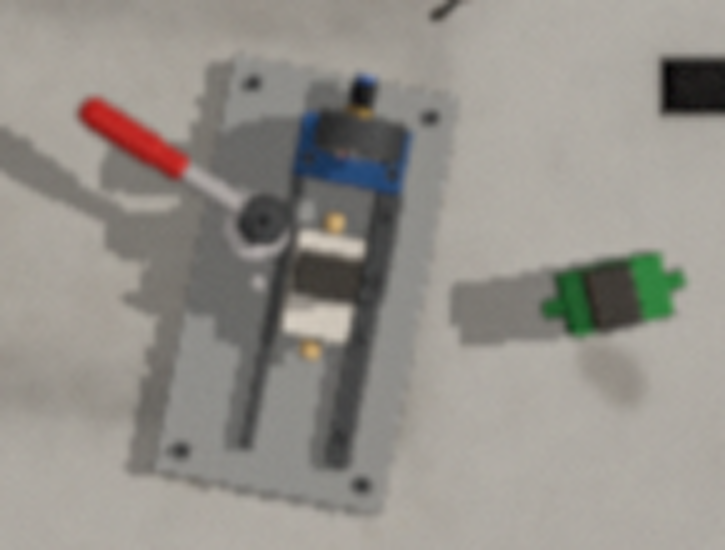

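The crop shows the plate corners at crop pixels (235,60), (160,470), (380,512) and (457,98). The valve's rear port is at (311,350), the lever hub at (263,220), and the grip runs from (92,110) to (180,165).

```bash
cat >> h.py <<'E'
def fitnest(P,Q): # P nest xy, Q world xy -> yaw, origin
    P=np.array(P,float);Q=np.array(Q,float);pm,qm=P.mean(0),Q.mean(0);A=P-pm;B=Q-qm
    th=np.arctan2((A[:,0]*B[:,1]-A[:,1]*B[:,0]).sum(),(A*B).sum())
    r=np.array([[np.cos(th),-np.sin(th)],[np.sin(th),np.cos(th)]]);o=qm-r@pm
    return th,o,np.linalg.norm(Q-(P@r.T+o),axis=1)
def rot(th):return np.array([[np.cos(th),-np.sin(th)],[np.sin(th),np.cos(th)]])
E
python3 - <<'E'
from h import *
from rig import get_obs
c=dict(np.load("top0.npz"))
f=lambda p:(p[0]/5+245-.4,p[1]/5+190-.4)
Q=[onz(c,f(p),.012)[:2] for p in[(235,60),(160,470),(380,512),(457,98)]]
th,o,e=fitnest(np.array([(52,64),(-152,64),(-152,-48),(52,-48)])/1e3,Q)
print(np.degrees(th),o,e)
N=lambda p,z:rot(th).T@(onz(c,f(p),z)[:2]-o)*1e3
for n,p,z in[("rearport",(311,352),.0265),("frontport",(336,220),.0265),("gripend",(92,110),.048),("gripin",(180,165),.048),("hub",(263,220),.055)]:print(n,N(p,z))
ob=get_obs();R=Ro.from_quat(ob["tool_rot"]).as_matrix()
yaw=np.degrees(np.arctan2(R[1,0],R[0,0]));print("yaw",yaw,"turn about tool z",-(180+np.degrees(th)-yaw))
tgt=np.r_[o+rot(th)@[-.12,.0],.234]
print(tgt,"shift tool",R.T@(tgt-ob["position"]))
E
```

```text
-12.063561713072781 [0.5730294  0.13411296] [0.00235296 0.00238417 0.00248992 0.00125073]
rearport [-81.44595927   1.55046988]
frontport [-17.48055247   1.12621736]
gripend [ 11.88800626 124.3659112 ]
gripin [-5.97055796 78.96642409]
hub [-24.3324202   36.16295737]
yaw 159.04278029330015 turn about tool z -8.893657993627073
[0.45567944 0.15919256 0.234     ] shift tool [-0.36873913 -0.31271933 -0.00085693]
```

```bash
python3 -m pendant '[[[-0.037,-0.0313,0,0,0,0,0],[-0.037,-0.0313,0,0,0,0,0],[-0.037,-0.0313,0,0,0,0,0],[-0.037,-0.0313,0,0,0,0,0],[-0.037,-0.0313,0,0,0,0,0]]]' 
python3 -m pendant '[[[-0.037,-0.0313,0,0,0,0,0],[-0.037,-0.0313,0,0,0,0,0],[-0.037,-0.0313,0,0,0,0,0],[-0.037,-0.0313,0,0,0,-8.9,0],[0,0,0,0,0,0,0]]]' 
python3 - <<'E'
from h import *
from rig import get_obs,camera
import pickle
ob=get_obs();c=wrist(camera("wrist"),ob);pickle.dump(c,open("w1.pkl","wb"))
print(ob["time"],ob["position"],ob["tool_rot"])
im=c["img"][:,:,::-1];cv2.imwrite("pics/w1.png",im)
E
```

```text
time: 0.72
position: [0.3407, 0.3698, 0.2333]
tool_rot: [0.182, 0.983, -0.0, -0.0]
ft_force: [1.6, 0.0, 0.4]
grip_width: 0.0447
grip_force: 0.0
time: 1.35
position: [0.4354, 0.199, 0.2334]
tool_rot: [0.108, 0.994, -0.0, 0.0]
ft_force: [-0.0, 0.1, 0.0]
grip_width: 0.0018
grip_force: 0.0
1.35 [0.43542236 0.19902276 0.2333989 ] [ 1.07544754e-01  9.94200188e-01 -1.87060844e-04  2.76780221e-04]
```

View pics/w1.png

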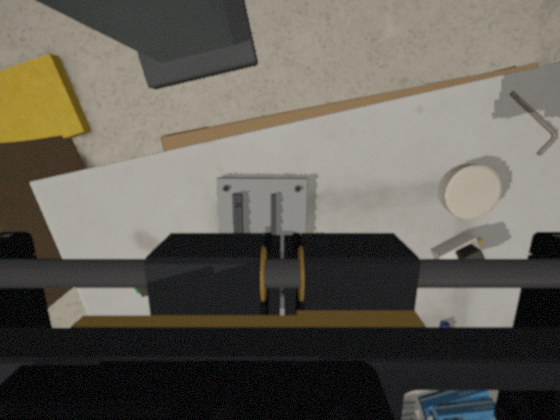

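The wrist view shows the nest's front edge, with corners near (217,178) and (306,178). The fingers hide the rest. I'll use those corners to check the nest pose.

```bash
python3 - <<'E'
from h import *
import pickle
from rig import get_obs
c=pickle.load(open("w1.pkl","rb"))
o=np.array([.57303,.13411]);th=np.radians(-12.06)
for p in [(306,178),(217.5,178.5)]:print(rot(th).T@(onz(c,p,.012)[:2]-o)*1e3)
ob=get_obs();R=Ro.from_quat(ob["tool_rot"]).as_matrix()
print("yaw",np.degrees(np.arctan2(R[1,0],R[0,0])))
t=rot(th).T@(ob["position"][:2]-o);print("tcp nest",t*1e3, R.T@np.r_[rot(th)@(np.array([-.110,.001])-t),0])
E
```

```text
[-154.48509607   64.51240547]
[-154.49206423  -43.29730929]
yaw 167.67994030323416
tcp nest [-149.67529739   35.76472671] [-3.98326663e-02 -3.45842876e-02 -3.45252786e-05]
```

```bash
python3 -m pendant '[[[-0.040,-0.0345,0,0,0,0,0],[0,0,0.06,0,0,0,0],[0,0,0.06,0,0,0,0],[0,0,0.05,0,0,0,0],[0,0,0.02,0,0,0,0]]]' 
python3 -m pendant '[[[0,0,0.009,0,0,0,0],[-0.002,0,0,0,0,0,0],[-0.004,0,0,0,0,0,0],[-0.004,0,0,0,0,0,0],[-0.002,0,0,0,0,0,0]]]' 
python3 - <<'E'
from h import *
from rig import get_obs,camera
import pickle
ob=get_obs();o=np.array([.57303,.13411]);th=np.radians(-12.06)
print(rot(th).T@(ob["position"][:2]-o)*1e3,ob["position"])
im=camera("top")["img"][190:300,245:390,::-1]
im2=camera("side")["img"][190:290,250:390,::-1]
cv2.imwrite("pics/m1.png",np.hstack([cv2.resize(im,(520,400),interpolation=2),cv2.resize(im2,(280,200),interpolation=2).repeat(2,0)]))
E
```

```text
time: 2.02
position: [0.4629, 0.1605, 0.0407]
tool_rot: [0.105, 0.994, -0.0, -0.003]
ft_force: [1.0, 0.1, 0.2]
grip_width: 0.0004
grip_force: 0.0
time: 2.65
position: [0.4784, 0.1568, 0.0353]
tool_rot: [0.105, 0.994, 0.0, 0.001]
ft_force: [0.6, 0.9, -0.7]
grip_width: 0.0006
grip_force: 0.0
[-97.24123962   2.43542066] [0.47844379 0.15680885 0.03534397]
```

View pics/m1.png

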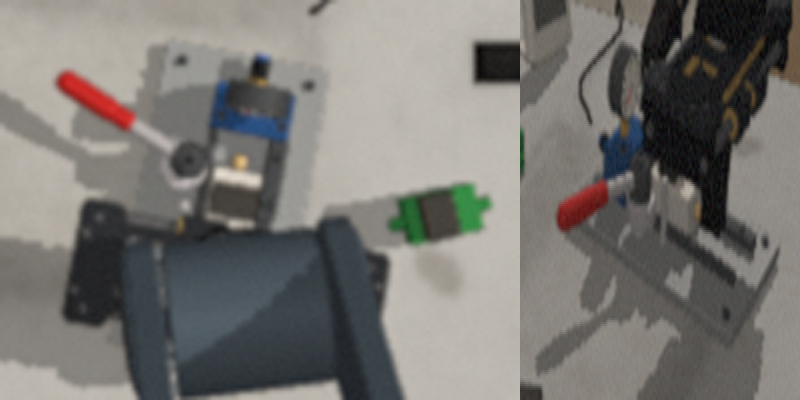

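The fingers stand in the channel just behind the valve's rear port, and nothing else is touched. I'll push gently.

```bash
cat > st.py <<'E'
from h import *
from rig import get_obs
ob=get_obs();o=np.array([.57303,.13411]);th=np.radians(-12.06);r=rot(th)
print("NEST tcp",np.round(r.T@(ob["position"][:2]-o)*1e3,1),"z",round(ob["position"][2]*1e3,1),"F nest",np.round(r.T@ob["ft_force"][:2],1))
E
python3 -m pendant '[[[-0.003,0,0,0,0,0,0],[-0.003,0,0,0,0,0,0],[-0.003,0,0,0,0,0,0],[-0.003,0,0,0,0,0,0],[-0.003,0,0,0,0,0,0]]]'  | grep -v tool;python3 st.py
python3 -m pendant '[[[-0.002,0,0,0,0,0,0],[-0.002,0,0,0,0,0,0],[-0.002,0,0,0,0,0,0],[-0.001,0,0,0,0,0,0],[0,0,0,0,0,0,0]]]'  | grep -v tool;python3 st.py
```

```text
time: 3.38
position: [0.4923, 0.1537, 0.0345]
ft_force: [-1.7, 0.5, 0.8]
grip_width: 0.0004
grip_force: 0.7
NEST tcp [-83.    2.3] z 34.5 F nest [-1.7  0.1]
time: 4.0
position: [0.4992, 0.1523, 0.0346]
ft_force: [-0.3, 0.0, -0.1]
grip_width: 0.0007
grip_force: 0.2
NEST tcp [-75.9   2.3] z 34.6 F nest [-0.3 -0. ]
```

```bash
python3 -m pendant '[[[-0.001,0,0,0,0,0,0],[-0.001,0,0,0,0,0,0],[-0.001,0,0,0,0,0,0],[-0.001,0,0,0,0,0,0],[-0.001,0,0,0,0,0,0]]]'  | grep ft;python3 st.py
python3 - <<'E'
from h import *
from rig import camera
im=camera("top")["img"][200:255,285:345,::-1]
im2=camera("side")["img"][200:275,270:370,::-1]
cv2.imwrite("pics/m2.png",np.hstack([cv2.resize(im,(400,367),interpolation=2),cv2.resize(im2,(400,367),interpolation=2)]))
E
```

```text
ft_force: [-0.8, 1.1, 1.4]
NEST tcp [-71.4   2.2] z 34.6 F nest [-1.   0.9]
```

View pics/m2.png

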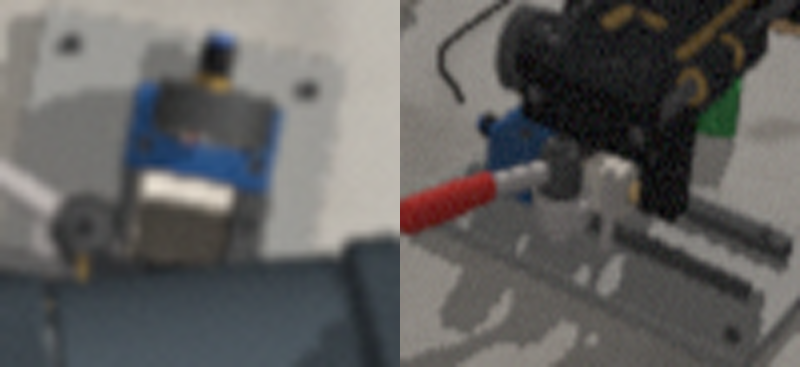

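The front brass port has gone into the bore, and the white block is almost against the blue face. I'll keep pushing until the force rises.

```bash
python3 -m pendant '[[[-0.001,0,0,0,0,0,0],[-0.001,0,0,0,0,0,0],[-0.0005,0,0,0,0,0,0],[0,0,0,0,0,0,0],[0,0,0,0,0,0,0]]]'  | grep ft;python3 st.py
```

```text
ft_force: [-4.6, 2.5, 4.7]
NEST tcp [-71.    2.2] z 34.4 F nest [-5.   1.5]
```

```bash
python3 -m pendant '[[[-0.001,0,0,0,0,0,0],[-0.001,0,0,0,0,0,0],[-0.001,0,0,0,0,0,0],[0,0,0,0,0,0,0],[0,0,0,0,0,0,0]]]'  | grep ft;python3 st.py
python3 -m pendant '[[[-0.001,0,0,0,0,0,0],[-0.001,0,0,0,0,0,0],[0,0,0,0,0,0,0],[0,0,0,0,0,0,0],[0,0,0,0,0,0,0]]]'  | grep ft;python3 st.py
```

```text
ft_force: [-8.9, 5.2, 7.0]
NEST tcp [-70.9   2.1] z 34.3 F nest [-9.8  3.2]
ft_force: [-11.0, 5.7, 10.3]
NEST tcp [-70.8   2. ] z 34.2 F nest [-12.    3.3]
```

The push stops firmly at 12 N, where I expect home to be. I'll back off, rise and check.

```bash
python3 -m pendant '[[[0.008,0,0,0,0,0,0],[0.022,0,0,0,0,0,0],[0,0,-0.05,0,0,0,0],[0,0,-0.05,0,0,0,0],[0,0,-0.05,0,0,0,0]]]'  | grep ft;python3 st.py
python3 -m pendant '[[[0,0.05,0,0,0,0,0],[0,0.05,0,0,0,0,0],[-0.045,0,0,0,0,0,0],[-0.045,0,0,0,0,0,0],[-0.04,0,0,0,0,0,0]]]'  | grep ft;python3 st.py
python3 - <<'E'
from h import *
from rig import camera
c=camera("top");im=c["img"][190:300,245:390,::-1]
cv2.imwrite("pics/m3.png",cv2.resize(im,None,fx=5,fy=5,interpolation=2))
E
```

```text
ft_force: [0.6, 0.2, 0.4]
NEST tcp [-92.1   2.3] z 186.4 F nest [0.5 0.3]
ft_force: [0.6, 1.1, 0.5]
NEST tcp [ 39.3 102.7] z 184.9 F nest [0.4 1.2]
```

View pics/m3.png

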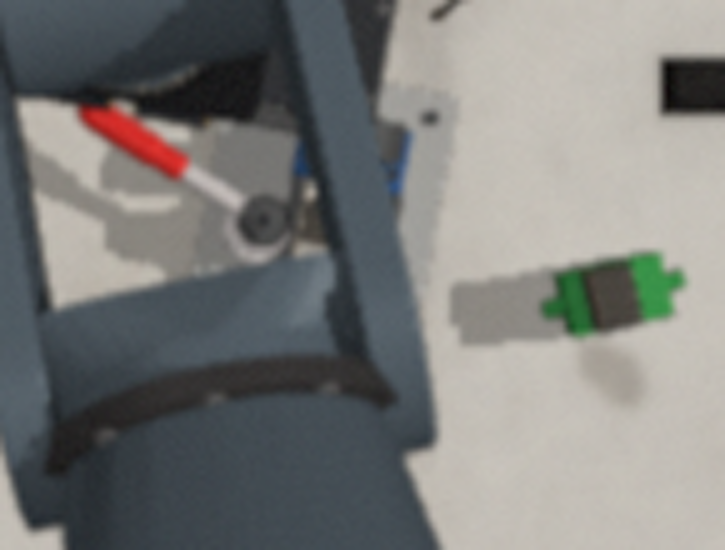

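The lever is unmoved. The strip visible between the arm links shows the valve hard up against the blue block. Next I'll work out the arc.

```bash
python3 - <<'E'
import numpy as np
ph=np.radians(np.r_[62:152.1:9,157:173:5]);d=24
P=np.c_[-25+78*np.cos(ph)+d*np.sin(ph),35.7+78*np.sin(ph)-d*np.cos(ph)]
print(np.degrees(ph).round());print(P.round(1).tolist());D=np.diff(P,axis=0)*[-1,1]/1e3;print(D.round(4).tolist())
E
python3 -m pendant '[[[0,0,0.05,0,0,0,0],[0,0,0.05,0,0,0,0],[0,0,0.03,0,0,0,0],[0,0,0.008,0,0,0,0],[0,0,0,0,0,0,0]]]'|grep ft;python3 st.py
```

```text
[ 62.  71.  80.  89.  98. 107. 116. 125. 134. 143. 152. 157. 162. 167.
 172.]
[[32.8, 93.3], [23.1, 101.6], [12.2, 108.3], [0.4, 113.3], [-12.1, 116.3], [-24.9, 117.3], [-37.6, 116.3], [-50.1, 113.4], [-61.9, 108.5], [-72.9, 101.8], [-82.6, 93.5], [-87.4, 88.3], [-91.8, 82.6], [-95.6, 76.6], [-98.9, 70.3]]
[[0.0097, 0.0083], [0.0109, 0.0067], [0.0118, 0.0049], [0.0124, 0.003], [0.0128, 0.001], [0.0128, -0.001], [0.0125, -0.003], [0.0118, -0.0049], [0.0109, -0.0067], [0.0098, -0.0083], [0.0048, -0.0052], [0.0043, -0.0056], [0.0038, -0.006], [0.0033, -0.0063]]
ft_force: [-0.1, -0.9, 0.9]
NEST tcp [ 37.1 102.4] z 46.8 F nest [ 0.1 -0.9]
```

```bash
python3 -m pendant '[[[0.0125,0.003,0,0,0,0,0],[0.0125,0.003,0,0,0,0,0],[0.012,0.005,0,0,0,0,0],[0.0125,0.003,0,0,0,0,0],[0.013,0.001,0,0,0,0,0]]]'|grep ft;python3 st.py
```

```text
ft_force: [1.8, -1.5, 0.1]
NEST tcp [-27.  117.6] z 46.8 F nest [ 2.1 -1.1]
```

```bash
python3 -m pendant '[[[0.013,-0.001,0,0,0,0,0],[0.0125,-0.003,0,0,0,0,0],[0.012,-0.005,0,0,0,0,0],[0.011,-0.007,0,0,0,0,0],[0.010,-0.008,0,0,0,0,0]]]'|grep ft;python3 st.py
```

```text
ft_force: [2.6, 0.8, 1.1]
NEST tcp [-85.5  92.9] z 46.6 F nest [2.3 1.4]
```

```bash
python3 -m pendant '[[[0.004,-0.005,0,0,0,0,0],[0.004,-0.005,0,0,0,0,0],[0.003,-0.005,0,0,0,0,0],[0.002,-0.004,0,0,0,0,0],[0.001,-0.003,0,0,0,0,0]]]'|grep ft;python3 st.py
python3 -m pendant '[[[0,-0.001,0,0,0,0,0],[0,-0.001,0,0,0,0,0],[0,-0.001,0,0,0,0,0],[0,0,0,0,0,0,0],[0,0,0,0,0,0,0]]]'|grep ft;python3 st.py
```

```text
ft_force: [1.4, 1.3, -0.4]
NEST tcp [-98.8  71.2] z 46.5 F nest [1.1 1.5]
ft_force: [0.2, 4.5, -0.3]
NEST tcp [-99.2  68.5] z 46.5 F nest [-0.8  4.5]
```

```bash
python3 -m pendant '[[[0,-0.001,0,0,0,0,0],[0,-0.001,0,0,0,0,0],[0,-0.001,0,0,0,0,0],[0,0,0,0,0,0,0],[0,0,0,0,0,0,0]]]'|grep ft;python3 st.py
python3 -m pendant '[[[0,-0.001,0,0,0,0,0],[0,-0.001,0,0,0,0,0],[0,-0.001,0,0,0,0,0],[0,0,0,0,0,0,0],[0,0,0,0,0,0,0]]]'|grep ft;python3 st.py
```

```text
ft_force: [-0.6, 14.5, -0.2]
NEST tcp [-99.2  67.9] z 46.6 F nest [-3.6 14. ]
ft_force: [-1.2, 23.9, -2.5]
NEST tcp [-99.1  67.5] z 46.8 F nest [-6.2 23.1]
```

The lever has stopped firmly at 23 N, well above the cam's 5 N, so it is on its pin. I'll back off, rise clear and look.

```bash
python3 -m pendant '[[[0,0.01,0,0,0,0,0],[0,0.025,0,0,0,0,0],[0,0,-0.05,0,0,0,0],[0,0,-0.05,0,0,0,0],[0,0,-0.05,0,0,0,0]]]'|grep ft
python3 -m pendant '[[[0,0.06,0,0,0,0,0],[0,0.06,0,0,0,0,0],[0,0.06,0,0,0,0,0],[0,0.06,0,0,0,0,0],[0,0.06,0,0,0,0,0]]]'|grep -v tool
python3 - <<'E'
from h import *
from rig import camera
c=camera("top");s=camera("side")
cv2.imwrite("pics/m4.png",np.hstack([cv2.resize(c["img"][195:295,260:345,::-1],(425,500),interpolation=2),cv2.resize(s["img"][190:290,300:375,::-1],(375,500),interpolation=2)]))
np.savez("top4.npz",**{k:np.array(v) for k,v in c.items()})
E
```

```text
ft_force: [0.5, 0.7, 0.2]
time: 13.52
position: [0.5597, 0.5434, 0.1958]
ft_force: [1.6, -0.7, 0.2]
grip_width: -0.0001
grip_force: 0.0
```

View pics/m4.png

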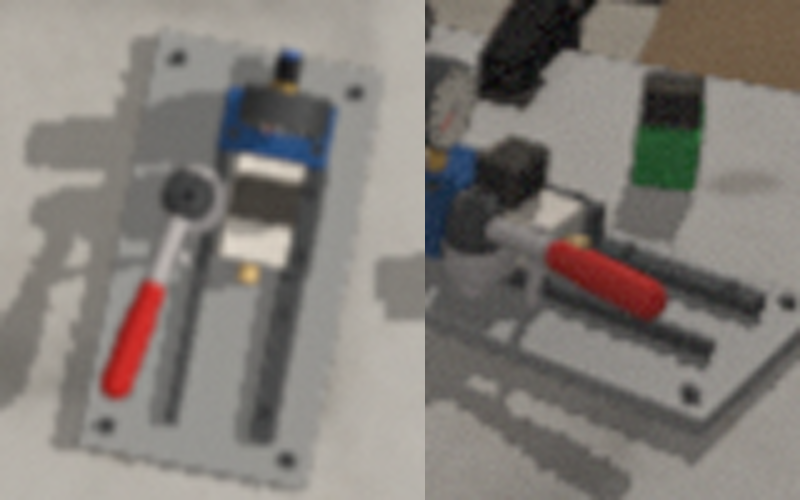

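The valve is against the blue block and the lever lies back along the nest, with its grip from (150,285) to (117,390). I'll check both by numbers.

```bash
python3 - <<'E'
from h import *
o=np.array([.57303,.13411]);r=rot(np.radians(-12.06))
for f in("top0.npz","top4.npz"):
    c=dict(np.load(f));h=cv2.cvtColor(c["img"],cv2.COLOR_RGB2HSV)
    m=((h[...,0]<8)|(h[...,0]>172))&(h[...,1]>150)&(h[...,2]>90);m[:195]=0;m[300:]=0;m[:,:255]=0;m[:,345:]=0
    P=np.argwhere(m)[:,::-1].astype(float)
    W=np.array([r.T@(onz(c,p,.05)[:2]-o)*1e3 for p in P]);g=W.mean(0);v=np.linalg.svd(W-g)[2][0]
    print(len(P),g,"axis deg",np.degrees(np.arctan2(v[1],v[0]))%180,"from pivot",np.degrees(np.arctan2(g[1]-35.7,g[0]+25)))
c=dict(np.load("top4.npz"))
p=lambda a:(a[0]/5+260-.4,a[1]/5+195-.4)
for n,a,z in[("rear port",(249,274),.0265),("coil",(265,203),.062),("body rear L",(222,260),.04),("body rear R",(288,268),.04)]:print(n,r.T@(onz(c,p(a),z)[:2]-o)*1e3)
E
```

```text
116 [  2.64807567 103.13346957] axis deg 68.20974086086389 from pivot 67.70611396898903
115 [-96.01093893  49.18473407] axis deg 169.5825515041934 from pivot 169.2477523816114
rear port [-5.55531300e+01 -2.26738072e-03]
coil [-21.57179301   0.61971272]
body rear L [-51.26158058  14.46344689]
body rear R [-49.27774104 -16.80884475]
```

The lever reads about 169.5° (170° is closed) and the valve body's rear is at x ≈ -50 mm, so it is home. The robot is clear of everything, so I'm handing in.

```bash
python3 -c "
from rig import hand_in
print(hand_in())"
```

```text
the job is handed in; nothing more can be done
None
```

The job is handed in at about 14 s: the valve is pushed fully home against the blue block with its port in the bore, and the lever is swung onto its stop pin (measured about 169.5° against 170°), with the loose items left alone and the robot clear.

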